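# Feed the cartridge through the sprung gate

## Task

Put the yellow cartridge body away in the charcoal parts tray through the tray's self-closing blue flap: push the flap inward with one finger and, while that finger keeps it open, push the cartridge along the feeding lip with the other finger until it is wholly off the lip's inner end and lies flat on the tray floor. Then draw back so that the flap closes behind it. Do not grasp or lift the cartridge, never let the flap and the cartridge press on each other, and leave everything else on the desk where it is.

Things in the scene. Friction and masses are not known exactly. Their poses are not given: they have to be found in the camera images.
- tray: Charcoal plastic parts tray, fixed (sizes here in mm); 220 (x) by 208 (y), walls 40 high, 4 thick. Origin: on the desk, on the gate line (plane of the shut flap), below the middle of the feeding lane. +x points through the gate into the tray, +y towards the flap's hinge, z up. Inside: x 2 to 220, y -70 to 130, open above up to x = 136. Gateway in the front wall: from a post at y = -30 (64 high) to the hinge.
- lip_end (a point): Inner end of the feeding lip (tray x = 12, y = 0), on its top 11 above the desk. The lip is a fixed straight bar, tray x -110 to 12, y -17 to 17. Two kerbs, 4 wide, tops 15 above the desk, leave a lane 26 wide centred on y = 0. Past this end the cartridge drops 8 to the floor; push it on until its tail is off too.
- hinge (a point): Top of the flap's upright hinge axis (tray x = 0, y = 90), 62 above the desk; its post is 66 high and the front wall beyond it 40 high. Below the flap, from y = 17 to 92, a sill 14 high.
- latch (a point): Top of the press-button latch, 55 above the desk, on the fixed pale translucent cover (40 to 43 above the desk) that roofs the tray from x = 136 to its back. Not used.
- flap (a joint): The blue flap, rad: 0 shut, grows as it swings into the tray (+x) about the hinge; stop at 1.5. 116 long (to y = -26 when shut, barring the lane), 4 thick, from 24 to 62 above the desk. A damped spring closes it: 0.16 Nm shut, 0.25 Nm wide open; let go, it shuts within 2 s. It passes clear above a cartridge lying on the tray floor but strikes one still on the lip at the gate.
- flap_edge (a point): Middle of the flap's free upright edge, 116 from the hinge.
- cartridge_mid (a point): Centre of the yellow cartridge body, a block 34 long (x) by 20 wide (y) by 18 high, about 25 g, loose. It starts on the lip's lane outside the gate, its long x axis roughly along the tray's x, its centre 20 above the desk, 40 to 80 before the gate line. On the tray floor its centre is 12 above the desk.
- tray_floor (a point): Point on the tray floor, 75 inside the gate line, straight on from the lane, 3 above the desk.
- tumbler: Clear glass tumbler, 68 across, 85 high, standing beside the tray; origin under its centre. Leave alone.
- headshell: Aluminium headshell, about 56 long, 10 high, lying on the desk; origin under its middle. Leave alone.
- gauge: Stainless alignment gauge, 70 by 26 by 6; origin under its centre. Leave alone.
- dropper: Small amber bottle, 30 across, 65 high; origin under its centre. Leave alone.
- driver: Small screwdriver, 130 long, lying; origin under its middle. Leave alone.
- brush: Wooden stylus brush, 60 by 22 by 24 high; origin under its centre. Leave alone.
Mind the look-alikes: they are no part of the job. There is more than one size of the part that bears cartridge_mid; the job needs the smallest.

How it is judged:
By the outcome, as a careful person would: the job done as asked, in the order asked, and still so for the second after the job is handed in, with the robot touching nothing.
It also fails if it takes over 40 s, if anything falls off the work surface, if the arm or the gripper's body presses on something with over 40 N, if the wrist force passes 120 N, or if a joint passes its speed limit or range.

## Robot

A 6-joint arm with a two-finger parallel gripper is mounted at the origin on the work surface. World frame = base frame: x ahead of the robot, y to its left, z up, the work surface at z = 0. Lengths are in m, angles in rad, forces in N, time in s.
With the tool pointing down it reaches from about 0.3 to 0.875 m from the base axis. Payload 6.4 kg.
Tool frame: the origin (TCP) lies at the very end of the fingers, on their centre line; the grasp point (between the pads) lies 19 mm behind it; z points along the fingers, y is the direction in which the jaws open and shut (so a half turn about z gives the same grasp; the last joint's range is limited). The gripper opens to 88 mm and grips with 3 to 60 N. Pads are 18 mm wide; open, the fingers measure 123 mm over their backs; the gripper's body (75 mm by 187 mm) begins 45 mm behind the grasp point.
Start: joints at [0.942, 0.181, 1.607, -0, 1.354, -0.206], TCP at [0.236, 0.524, 0.239] pointing down, gripper open.
Joint ranges: [-2.99, 2.99], [-0.89, 2.07], [0.3, 2.58], [-1.14, 4.28], [0, 2.63], [-3.12, 3.12]. Speed limits (rad/s): [2.57, 2.57, 3.01, 3.14, 3.14, 3.14].

## Interface

Orientations are given as [roll, pitch, yaw] about the fixed x, y, z axes, in that order (R = Rz(yaw) Ry(pitch) Rx(roll)).
In Python, from rig import sensors, viewer, order gives the robot as it stands.
- The arm moves only by the shell command python3 -m crank 'ROWS' [FORCE]. ROWS is JSON, a list of rows, each an object with "rot": the turn, a rotation vector about the world's x, y, z in rad, a list of three; "translation": the shift along the world's x, y, z in mm, a list of three; "fingers": the finger opening in mm, from 0 to 88.1. In form: [{"rot": [ax, ay, az], "translation": [tx, ty, tz], "fingers": fingers}, ...]. A call has 1 to 12 rows; each row is the pose to reach, as a shift and turn from the pose commanded when the call began; what a row does not reach only later rows make up. A row lasts 1/12 s, in which the tool goes at most 41.7 mm and 7.16 degrees, less where a joint would pass 70% of its speed; a pose out of reach is approached as far as the arm can. A call with a gripper value outside its range is refused whole. The fingers move at their own pace and stop on an object; FORCE is the grip in N (left out, the last holds). Time passes only in rows, so rows that repeat a pose let the fingers close. It gives the time, the measured TCP pose, the force and the opening at its end, in the units of the state.
- sensors.get_state(): the state, without advancing time (a new reading comes with each control period).
- viewer.get_image(name): name is "scene" or "top" or "wrist"; returns a dict with "color" (480x640x3 uint8, blue, green, red), "fovy" (degrees; the focal length in pixels is half the picture's height over the tangent of half this angle, whatever the lens; pixels are square), "cx", "cy" (the principal point, pixels), "k1" (the pictures are not rectified: a ray, as slopes to the right and down, at radius r is drawn at 1 + k1 r^2 times it, then the intrinsics apply), "extrinsics" (4x4, takes a point from camera to world coordinates). Camera axes: x right, y down, z forward; pixel columns grow to the right and rows downward; lengths in m; the calibration is good to about 2 mm. A picture is of the moment at which its call begins. There is no depth.
- order.sign_off(): hands the job in, once; it reports no verdict.
The state is a dict: "clock": time; "q": joint angles; "qd": joint speeds; "joint_efforts": joint torques, N m; "ee_pos": TCP position; "tool_rot": TCP orientation; "contact_force": force on the tool from outside, world axes, zero at the start; "wrist_torque": the same for the moment, N m; "width": finger opening in m.
Only numpy, scipy, OpenCV 4.12 (cv2) and the standard library are available. Lean on these libraries where they do the work, as an engineer would, in place of code of your own. Each camera call takes 0.05 s, during which the arm holds its last target.

## Working session

There is one attempt and no reset: what is moved stays moved. The work goes in short steps, Python scripts to look and compute and a shell command to move; the robot and the scene stay as the last step left them, time stands still between calls to the robot, and variables do not carry over. Pictures are saved under pics/ and viewed, and the job is handed in when it is done.

```bash
ls; mkdir -p pics
cat > h.py <<'E'
import numpy as np,cv2
from rig import sensors,viewer,order
def grab(n,tag):
    im=viewer.get_image(n); cv2.imwrite(f'pics/{tag}.png',im['color']); 
    import pickle; pickle.dump(im,open(f'pics/{tag}.pkl','wb')); return im
def load(tag):
    import pickle; return pickle.load(open(f'pics/{tag}.pkl','rb'))
def K(im):
    f=240/np.tan(np.radians(im['fovy'])/2); return f
def ray(im,u,v):
    f=K(im); d=np.array([(u-im['cx'])/f,(v-im['cy'])/f]); s=d.copy()
    for _ in range(30): s=d/(1+im['k1']*(s@s))
    E=np.array(im['extrinsics']); return E[:3,3],E[:3,:3]@np.array([s[0],s[1],1])
def onz(im,u,v,z):
    o,d=ray(im,u,v); return o+d*(z-o[2])/d[2]
def proj(im,p):
    E=np.array(im['extrinsics']); c=E[:3,:3].T@(np.array(p)-E[:3,3]); s=c[:2]/c[2]; s=s*(1+im['k1']*(s@s)); return s*K(im)+[im['cx'],im['cy']]
E
python3 - <<'E'
from h import *
for n in ['scene','top','wrist']:
    im=grab(n,n+'0'); print(n,im['fovy'],im['cx'],im['cy'],im['k1']); print(np.round(im['extrinsics'],3))
print(sensors.get_state())
E
```

```text
pics
scene 51.565105596650795 320.18644375843235 249.47629969736477 -0.058691602559468745
[[-0.379  0.645 -0.664  1.182]
 [ 0.925  0.267 -0.269  0.281]
 [ 0.004 -0.716 -0.698  0.648]
 [ 0.     0.     0.     1.   ]]
top 42.564737050238946 321.3440227548508 241.7317059632177 0.06496773050720668
[[-0.007 -0.997  0.077  0.515]
 [-1.     0.009  0.023  0.047]
 [-0.023 -0.076 -0.997  1.264]
 [ 0.     0.     0.     1.   ]]
wrist 63.086401213477636 319.2988262159107 247.53971671198929 -0.012433721333728767
[[ 0.41   0.864  0.292  0.159]
 [ 0.912 -0.388 -0.133  0.558]
 [-0.001  0.321 -0.947  0.385]
 [ 0.     0.     0.     1.   ]]
{'clock': 0.15, 'q': array([ 9.41743210e-01,  1.81353188e-01,  1.60774414e+00, -3.34704930e-05,
        1.35380022e+00, -2.06283483e-01]), 'qd': array([-0.00048911, -0.0005193 , -0.00214856,  0.000327  , -0.00094954,
        0.00151164]), 'joint_efforts': array([ 1.04342733e-03, -4.34233081e+01, -3.42176342e+01,  7.03574927e-02,
        3.56287288e-02, -5.91531330e-05]), 'ee_pos': array([0.23566153, 0.52405336, 0.23804329]), 'tool_rot': array([-3.14030874e+00, -2.35288378e-04,  2.71883010e+00]), 'contact_force': array([-0.35045931,  0.03091311, -0.85983706]), 'wrist_torque': array([ 0.02717951,  0.01134683, -0.02338409]), 'width': 0.08781374138126678}
```

View pics/scene0.png

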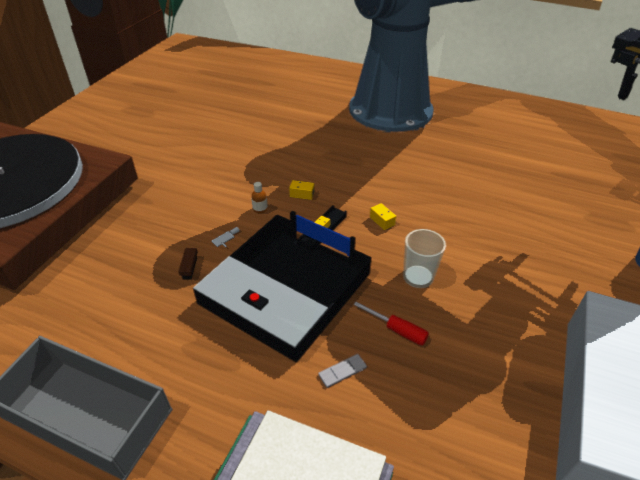

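View pics/top0.png

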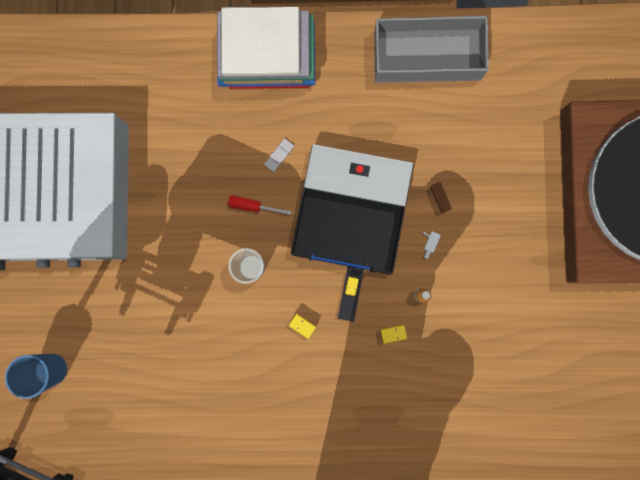

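View pics/wrist0.png

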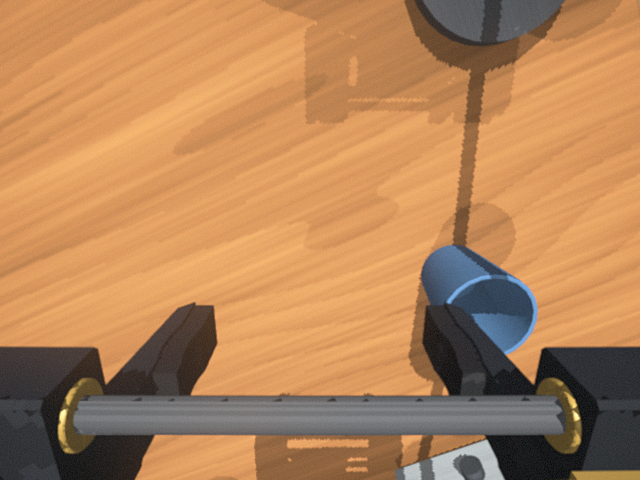

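The candidates, by top-view pixel, are yellow blocks at (351,286) on the lip, (302,326) on the desk and (393,334) on the desk. The one on the lip is the smallest and fits the description. I'll check it with a close crop.

Run:
```python
from h import *
im=load('top0'); c=im['color'][140:345,285:425]; cv2.imwrite('pics/c1.png',cv2.resize(c,None,fx=3.9,fy=2.9*1.0,interpolation=cv2.INTER_CUBIC) if 0 else cv2.resize(c[95:200],None,fx=5.5,fy=5.5,interpolation=cv2.INTER_CUBIC))
im2=load('scene0'); c=im2['color'][180:300,250:400]; cv2.imwrite('pics/c2.png',cv2.resize(c,None,fx=5,fy=5,interpolation=cv2.INTER_CUBIC))
hsv=cv2.cvtColor(im['color'],cv2.COLOR_BGR2HSV)
m=cv2.inRange(hsv,(22,150,90),(35,255,255)); n,l,s,ce=cv2.connectedComponentsWithStats(m)
for i in range(1,n):
    if s[i,4]>30: print('Y',s[i],ce[i])
b=cv2.inRange(hsv,(105,150,40),(130,255,255)); n,l,s,ce=cv2.connectedComponentsWithStats(b)
for i in range(1,n):
    if s[i,4]>30: print('B',s[i],ce[i])
```

```text
Y [345 277  14  19 198] [351.38888889 285.85353535]
Y [289 314  27  25 368] [302.13315217 325.79076087]
Y [380 325  27  19 357] [393.15966387 333.86834734]
B [303  80  11   5  39] [308.20512821  82.33333333]
B [311 255  59  14 153] [340.20915033 262.30718954]
```

View pics/c1.png

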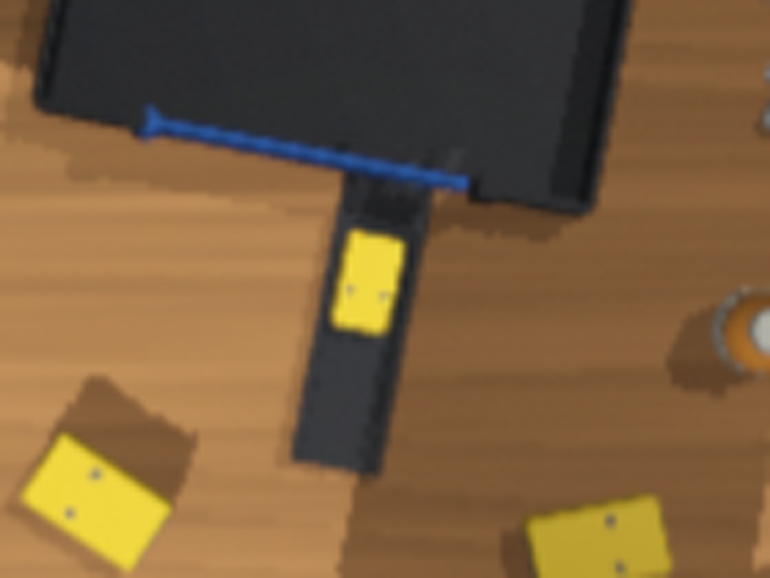

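View pics/c2.png

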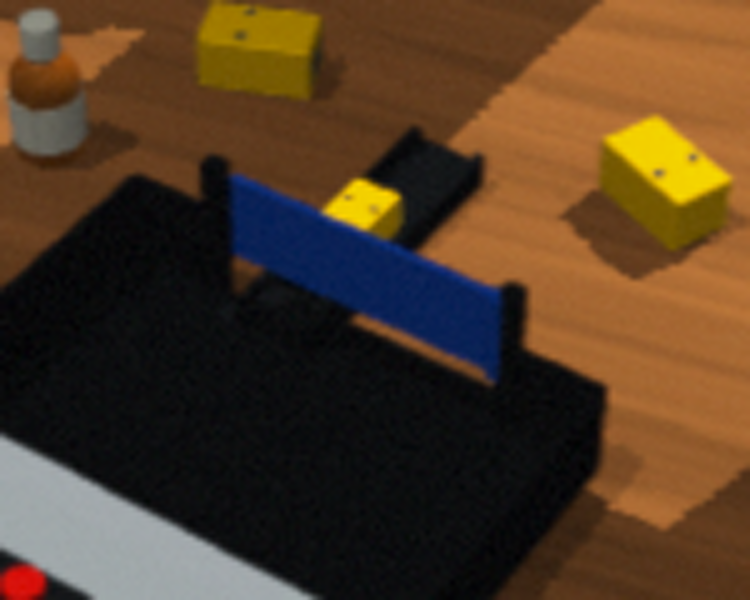

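The crop shows the chosen block on the lip at about (351,286) in the top view, clearly smaller than the two blocks on the desk. The blue flap's hinge is on the left, at about (312,257). Next is the tray pose.

Run:
```python
from h import *
im=load('top0'); hsv=cv2.cvtColor(im['color'],cv2.COLOR_BGR2HSV)
g=lambda x,y:(285+(x+.5)/5.5-.5,235+(y+.5)/5.5-.5)
C=[(g(294,460),15,(-110,17)),(g(378,474),15,(-110,-17)),(g(38,103),40,(-2,134)),(g(590,214),40,(-2,-74)),(g(468,184),62,(0,-26)),(g(148,123),62,(0,90))]
W=np.array([onz(im,*p,z/1000)[:2] for p,z,t in C])*1000; T=np.array([t for *_,t in C],float)
Tm,Wm=T.mean(0),W.mean(0); U,S,Vt=np.linalg.svd((T-Tm).T@(W-Wm)); R=(U@Vt).T; t=Wm-R@Tm
print('R',R,'yaw',np.degrees(np.arctan2(R[1,0],R[0,0])),'t',t)
print('res',(W-(T@R.T+t)))
m=cv2.inRange(hsv,(22,150,90),(35,255,255)); m[:270]=0;m[300:]=0;m[:,:340]=0;m[:,370:]=0
n,l,s,ce=cv2.connectedComponentsWithStats(m)
p=onz(im,*ce[1],.029)[:2]*1000; print('cart w',p,'tray',R.T@(p-t))
c=max(cv2.findContours(m,0,1)[0],key=len); print(cv2.minAreaRect(c))
# red latch, scene cross check
for tag in ['top0','scene0']:
    i2=load(tag); h=cv2.cvtColor(i2['color'],cv2.COLOR_BGR2HSV); r=cv2.inRange(h,(0,200,120),(6,255,255))|cv2.inRange(h,(175,200,120),(180,255,255))
    n,l,s,ce=cv2.connectedComponentsWithStats(r)
    for k in range(1,n):
        if 30<s[k,4]: q=onz(i2,*ce[k],.055)[:2]*1000; print(tag,ce[k],q,R.T@(q-t))
i2=load('scene0'); h=cv2.cvtColor(i2['color'],cv2.COLOR_BGR2HSV); y=cv2.inRange(h,(22,150,90),(35,255,255));n,l,s,ce=cv2.connectedComponentsWithStats(y)
for k in range(1,n):
    if s[k,4]>20: print('scene Y',ce[k],s[k])
def w(x,y,z): q=R@[x,y]+t; return [q[0]/1000,q[1]/1000,z/1000]
v=i2['color'].copy()
for P in [(0,90,62),(0,-26,62),(-110,17,15),(-110,-17,15),(12,17,11),(-2,134,40),(-2,-74,40),(12,-17,11)]:
    a=proj(i2,w(*P)); cv2.circle(v,tuple(int(round(k)) for k in a),1,(0,255,0),-1)
cv2.imwrite('pics/c3.png',cv2.resize(v[180:300,250:400],None,fx=5,fy=5,interpolation=cv2.INTER_NEAREST))
```

```text
R [[ 0.97963655  0.20077907]
 [-0.20077907  0.97963655]] yaw -11.582520796623362 t [561.17512129   5.34063897]
res [[-0.28021909 -1.42113011]
 [ 1.32300974  1.27459549]
 [ 0.41228749 -2.7780252 ]
 [ 0.61328417  2.33639914]
 [-0.63522169  0.53239361]
 [-1.43314062  0.05576707]]
cart w [521.16699897  15.49228233] tray [-41.23165634   1.91212713]
((351.4230651855469, 285.8846130371094), (10.982502937316895, 18.04268455505371), 11.309932708740234)
top0 [243.43564356 203.0660066 ] [686.1499655  228.13207823] [ 77.69806615 243.34696959]
scene0 [253.94230769 296.25      ] [754.04092883  -4.19509556] [190.85296964  29.38186403]
scene0 [406.92950392 328.19321149] [722.78122803 233.2758829 ] [112.55062134 255.74081957]
scene Y [301.04065041 189.49864499] [290 181  24  18 369]
scene Y [382.44418605 215.95348837] [370 204  26  26 430]
scene Y [323.04237288 220.94067797] [315 216  15  11 118]
```

View pics/c3.png

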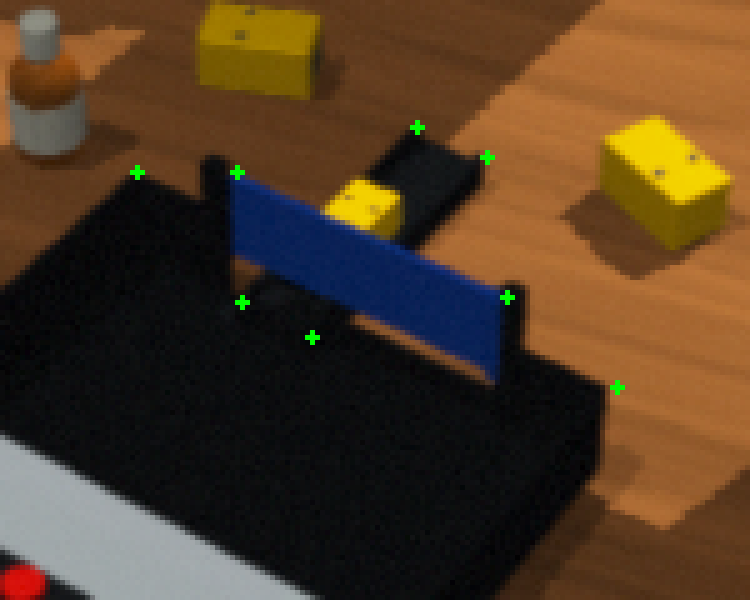

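The top-view fit agrees with the scene view to about 2 mm. Tray origin is (561, 5) mm with yaw −11.6°, and the cartridge centre is near tray x −41. Now I'll plan the skewed jaw and check clearance to the tumbler and dropper.

```bash
cat >> h.py <<'E'
YAW=np.radians(-11.58); RT=np.array([[np.cos(YAW),-np.sin(YAW)],[np.sin(YAW),np.cos(YAW)]]); TT=np.array([561.2,5.3])
def t2w(x,y): return RT@[x,y]+TT
def w2t(p): return RT.T@(np.array(p[:2])-TT)
E
python3 - <<'E'
from h import *
im=load('top0')
print('tumbler', w2t(onz(im,246.5,266,.085)*1000), 'dropper',w2t(onz(im,425,295,.065)*1000))
phi=np.radians(28);D=90;u=np.array([np.cos(phi),np.sin(phi)]);v=np.array([-u[1],u[0]])
def segd(c,p): 
    d=np.array(p)-c; a=abs(d@u)-93.5;b=abs(d@v)-37.5; return np.hypot(max(a,0),max(b,0))
tum=w2t(onz(im,246.5,266,.085)*1000)
for bx in [-101.5,-70,-40,-10,10,15]:
    m=np.array([bx,5])+D/2*u; A=m+D/2*u
    r=np.hypot(A[0],90-A[1]); th=np.degrees(np.arctan2(A[0],90-A[1])+np.arcsin(13/r)) if bx>-100 else 0
    print(bx,'mid',m,'world',t2w(*m),'A',A,'r',r,'th',th,'tumbler gap',segd(m,tum)-34)
print('jaw angle world',28-11.58, 'turn rad',np.radians(28-11.58-(np.degrees(2.71883)-90)))
print('shift',np.r_[t2w(*(np.array([-101.5,5])+D/2*u)),140]-np.array([235.7,524.05,238.04]), 'x dir',RT[:,0])
E
```

```text
tumbler [-43.48104961 207.6108314 ] dropper [ -31.25705652 -139.43936043]
-101.5 mid [-61.76735832  26.12622033] world [505.93436507  43.29336177] A [-22.03471664  47.25244065] r 48.09243774070176 th 0 tumbler gap 80.42592719421845
-70 mid [-30.26735832  26.12622033] world [536.79319452  36.97017863] A [ 9.46528336 47.25244065] r 43.782935252828715 th 29.757815907524197 tumbler gap 94.94485279050107
-40 mid [-0.26735832 26.12622033] world [566.1825559   30.94809945] A [39.46528336 47.25244065] r 58.17957047616971 th 55.62525217939241 tumbler gap 109.0289996740778
-10 mid [29.73264168 26.12622033] world [595.57191728  24.92602028] A [69.46528336 47.25244065] r 81.56457210229085 th 67.56376236875631 tumbler gap 123.11314655765455
10 mid [49.73264168 26.12622033] world [615.16482487  20.91130082] A [89.46528336 47.25244065] r 99.15336986972224 th 71.99472377572464 tumbler gap 132.50257781337234
15 mid [54.73264168 26.12622033] world [620.06305177  19.90762096] A [94.46528336 47.25244065] r 103.68723928283063 th 72.85476224095488 tumbler gap 134.84993562730182
jaw angle world 16.42 turn rad -0.8614506100276345
shift [ 270.23436507 -480.75663823  -98.04      ] x dir [ 0.97964538 -0.20073597]
```

```bash
python3 -m crank '[{"rot":[0,0,-0.1],"translation":[35,-40,0],"fingers":72.5},{"rot":[0,0,-0.2],"translation":[52,-78,0],"fingers":72.5},{"rot":[0,0,-0.3],"translation":[70,-116,0],"fingers":72.5},{"rot":[0,0,-0.4],"translation":[88,-154,0],"fingers":72.5},{"rot":[0,0,-0.5],"translation":[106,-192,0],"fingers":72.5},{"rot":[0,0,-0.6],"translation":[124,-230,0],"fingers":72.5},{"rot":[0,0,-0.7],"translation":[142,-268,0],"fingers":72.5},{"rot":[0,0,-0.8],"translation":[165,-304,0],"fingers":72.5},{"rot":[0,0,-0.861],"translation":[188,-338,0],"fingers":72.5},{"rot":[0,0,-0.861],"translation":[211,-372,0],"fingers":72.5},{"rot":[0,0,-0.861],"translation":[231,-407,0],"fingers":72.5},{"rot":[0,0,-0.861],"translation":[250,-443,0],"fingers":72.5}]' 20; python3 -m crank '[{"rot":[0,0,0],"translation":[20,-38,-20],"fingers":72.5},{"rot":[0,0,0],"translation":[20,-38,-60],"fingers":72.5},{"rot":[0,0,0],"translation":[20,-38,-98],"fingers":72.5},{"rot":[0,0,0],"translation":[20,-38,-98],"fingers":72.5}]'
python3 - <<'E'
from h import *
grab('wrist','w1');grab('top','t1');grab('scene','s1'); s=sensors.get_state(); print(s['clock'],s['ee_pos'],s['tool_rot'],s['width'],s['contact_force'])
print(w2t(s['ee_pos'][:2]*1000))
E
```

```text
clock: 1.15
ee_pos: [0.4817, 0.0885, 0.2387]
tool_rot: [3.141, -0.0, 1.858]
contact_force: [-0.7, 1.1, 0.3]
width: 0.0727
clock: 1.48
ee_pos: [0.4956, 0.052, 0.1333]
tool_rot: [-3.129, -0.006, 1.855]
contact_force: [-2.4, 0.5, -0.9]
width: 0.0723
1.6333 [0.50144159 0.05272821 0.14192524] [3.14120706e+00 6.87721597e-05 1.85824623e+00] 0.07233927423444866 [ 1.27048695 -0.37313298  0.06692927]
[-68.06259577  34.46715997]
```

View pics/w1.png

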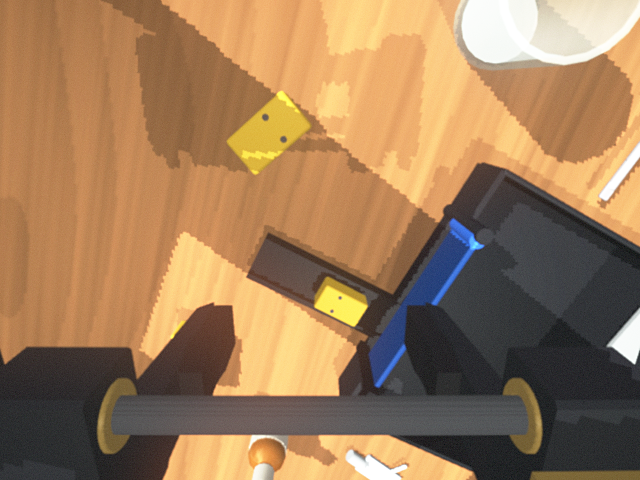

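View pics/s1.png

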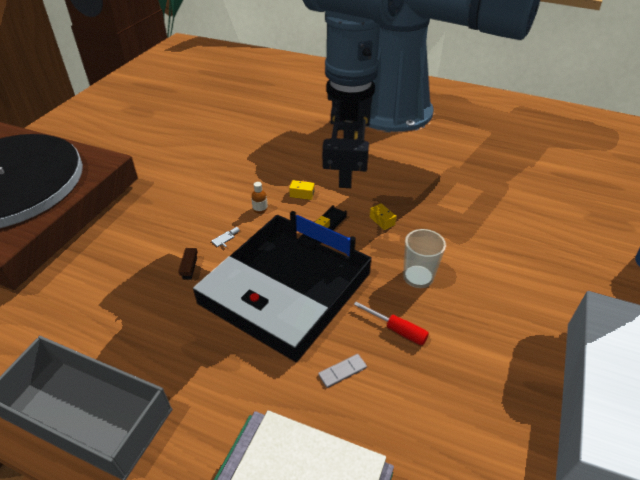

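The wrist view shows the lip's outer corners at about (267,233) and (247,278), the cartridge at (341,301) and the flap from (478,243) to (377,388). Next: refine the pose from this closer view.

Run:
```python
from h import *
im=load('w1'); s=sensors.get_state()
for n,p,z in [('lip+',(268,234),15),('lip-',(248,277),15),('free',(376,387),62),('hingepost',(487,236),66)]:
    print(n,w2t(onz(im,*p,z/1000)*1000))
hsv=cv2.cvtColor(im['color'],cv2.COLOR_BGR2HSV); m=cv2.inRange(hsv,(22,150,90),(35,255,255)); m[:, :305]=0; m[:260]=0;m[345:]=0;m[:,380:]=0
n,l,st,ce=cv2.connectedComponentsWithStats(m); print(st[1:],ce[1:])
for c in ce[1:]: print('c@29',w2t(onz(im,*c,.029)*1000),'@20',w2t(onz(im,*c,.02)*1000))
c=im['color'][200:420,200:500]; cv2.imwrite('pics/c4.png',cv2.resize(c,None,fx=2.6,fy=2.6,interpolation=cv2.INTER_CUBIC))
```

```text
lip+ [-109.38386541   18.67880611]
lip- [-108.17774529  -18.15141292]
free [  0.28952988 -28.12151878]
hingepost [ 1.51813548 93.60486418]
[[ 315  277   53   49 1380]
 [ 321  287    2    3    5]
 [ 318  292    1    1    1]] [[341.32826087 302.83695652]
 [321.6        287.8       ]
 [318.         292.        ]]
c@29 [-41.23896977   1.79853002] @20 [-38.74972496  -1.94547474]
c@29 [-59.12303623   5.47993679] @20 [-57.27224879   1.86735746]
c@29 [-59.84341345   1.41816261] @20 [-58.01834333  -2.33942119]
```

View pics/c4.png

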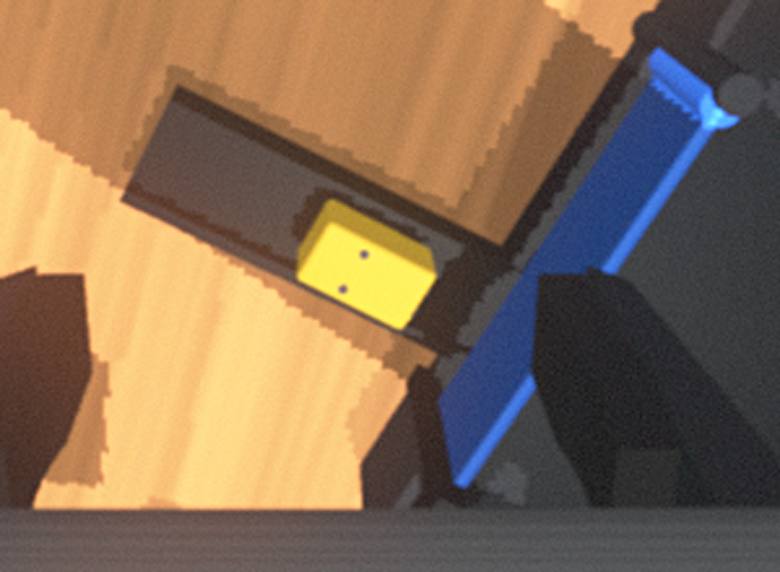

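```bash
python3 -m crank '[{"rot":[0,0,0],"translation":[4,-10.5,0],"fingers":72.5},{"rot":[0,0,0],"translation":[4,-10.5,-30],"fingers":72.5},{"rot":[0,0,0],"translation":[4,-10.5,-60],"fingers":72.5},{"rot":[0,0,0],"translation":[4,-10.5,-85],"fingers":72.5},{"rot":[0,0,0],"translation":[4,-10.5,-100],"fingers":72.5},{"rot":[0,0,0],"translation":[4,-10.5,-110],"fingers":72.5},{"rot":[0,0,0],"translation":[4,-10.5,-110],"fingers":72.5},{"rot":[0,0,0],"translation":[4,-10.5,-110],"fingers":72.5}]'
python3 - <<'E'
from h import *
grab('wrist','w2');grab('scene','s2'); s=sensors.get_state(); print(s['clock'],s['ee_pos'],s['tool_rot'],s['width'],s['contact_force'])
print(w2t(s['ee_pos'][:2]*1000))
a=load('w2')['color']; b=cv2.resize(load('s2')['color'][150:300,230:430],None,fx=4,fy=4,interpolation=cv2.INTER_CUBIC); cv2.imwrite('pics/c5.png',b)
E
```

```text
clock: 2.3
ee_pos: [0.5064, 0.0417, 0.0322]
tool_rot: [3.14, 0.001, 1.858]
contact_force: [0.5, 0.3, 0.5]
width: 0.0726
2.4 [0.50678241 0.041699   0.0326543 ] [3.13836942e+00 1.54366524e-03 1.85807784e+00] 0.07214430604728186 [ 0.26622248 -0.60802103  0.29338853]
[-60.61653293  24.73454335]
```

View pics/w2.png

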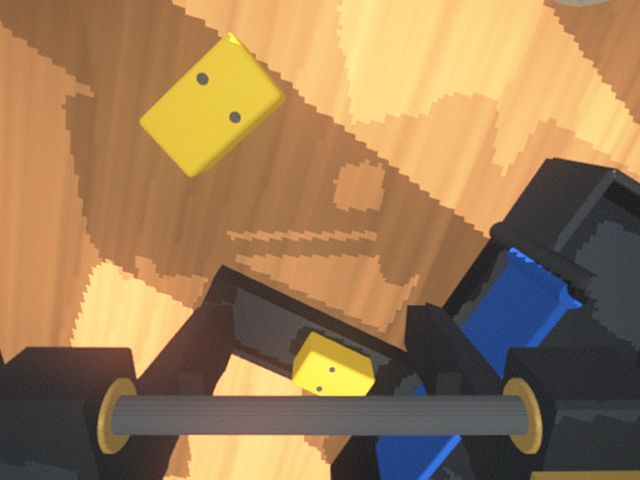

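View pics/c5.png

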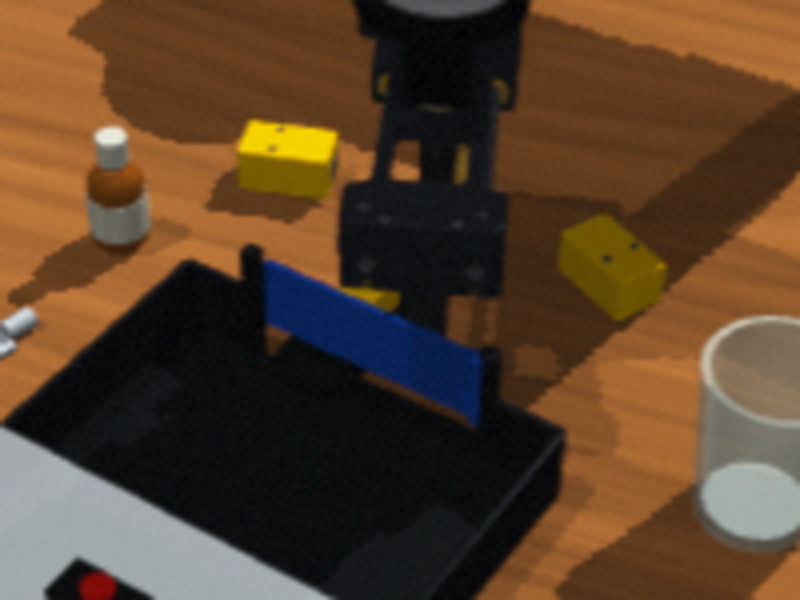

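The wrist picture shows the trailing finger over the lip's outer end near (215,310) and the leading finger in front of the flap near (430,310). The flap is still shut. I'll go down to about 17 mm, then push the flap first.

```bash
python3 -m crank '[{"rot":[0,0,0],"translation":[-1,0,-8],"fingers":72.5},{"rot":[0,0,0],"translation":[-1,0,-13],"fingers":72.5},{"rot":[0,0,0],"translation":[-1,0,-15],"fingers":72.5},{"rot":[0,0,0],"translation":[-1,0,-15],"fingers":72.5}]';  python3 -m crank '[{"rot":[0,0,0],"translation":[5,-1,0],"fingers":72.5},{"rot":[0,0,0],"translation":[10,-2,0],"fingers":72.5},{"rot":[0,0,0],"translation":[15,-3,0],"fingers":72.5},{"rot":[0,0,0],"translation":[20,-4,0],"fingers":72.5},{"rot":[0,0,0],"translation":[24,-5,0],"fingers":72.5},{"rot":[0,0,0],"translation":[24,-5,0],"fingers":72.5}]'
python3 - <<'E'
from h import *
grab('wrist','w3');grab('scene','s3');grab('top','t3'); s=sensors.get_state(); print(s['clock'],s['ee_pos'],s['width'],s['contact_force'])
print(w2t(s['ee_pos'][:2]*1000))
b=cv2.resize(load('s3')['color'][150:300,230:430],None,fx=3,fy=3,interpolation=cv2.INTER_CUBIC); c=cv2.resize(load('w3')['color'],(600,450));
cv2.imwrite('pics/s3c.png',b)
E
```

```text
clock: 2.73
ee_pos: [0.5038, 0.042, 0.0154]
tool_rot: [-3.141, -0.0, 1.858]
contact_force: [-0.1, 0.1, 0.3]
width: 0.0726
clock: 3.23
ee_pos: [0.528, 0.0371, 0.0153]
tool_rot: [-3.14, -0.001, 1.858]
contact_force: [-3.8, 1.5, 0.6]
width: 0.0725
3.3833 [0.52765319 0.037102   0.01536797] 0.07271319257880206 [-3.89662417  1.07494875  0.19420247]
[-39.24778298  24.42062745]
```

View pics/w3.png

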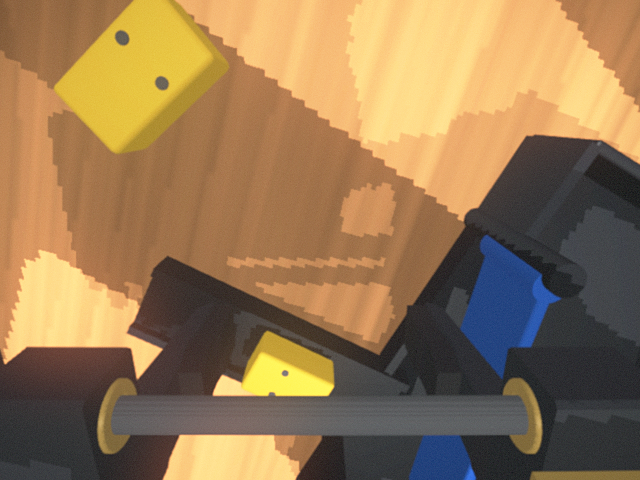

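View pics/s3c.png

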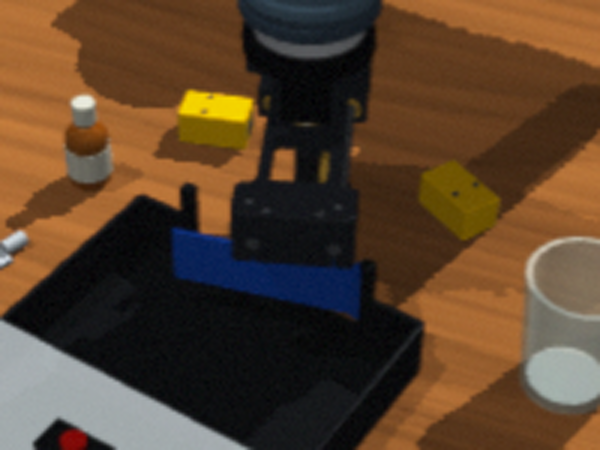

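```bash
python3 -m crank '[{"rot":[0,0,0],"translation":[0,0,2],"fingers":72.5},{"rot":[0,0,0],"translation":[4,-1,2],"fingers":72.5},{"rot":[0,0,0],"translation":[8,-2,2],"fingers":72.5},{"rot":[0,0,0],"translation":[12,-2.5,2],"fingers":72.5},{"rot":[0,0,0],"translation":[16,-3,2],"fingers":72.5},{"rot":[0,0,0],"translation":[20,-4,2],"fingers":72.5},{"rot":[0,0,0],"translation":[23.5,-5,2],"fingers":72.5},{"rot":[0,0,0],"translation":[23.5,-5,2],"fingers":72.5}]'
python3 - <<'E'
from h import *
grab('wrist','w4');grab('scene','s4');grab('top','t4'); s=sensors.get_state(); print(s['clock'],s['ee_pos'],s['width'],s['contact_force'])
print(w2t(s['ee_pos'][:2]*1000))
b=cv2.resize(load('s4')['color'][150:300,230:430],None,fx=3,fy=3,interpolation=cv2.INTER_CUBIC)
cv2.imwrite('pics/s4c.png',b)
E
```

```text
clock: 4.05
ee_pos: [0.5508, 0.0317, 0.0174]
tool_rot: [-3.139, -0.0, 1.858]
contact_force: [-6.4, -0.6, -0.6]
width: 0.0724
4.2 [0.55065245 0.03168004 0.01736104] 0.07259574249254343 [-5.67177952 -0.49403544 -1.26719033]
[-15.62827726  23.72580946]
```

View pics/w4.png

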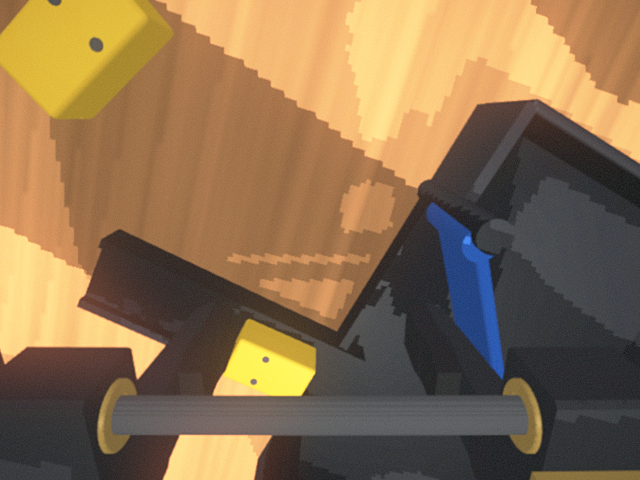

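View pics/s4c.png

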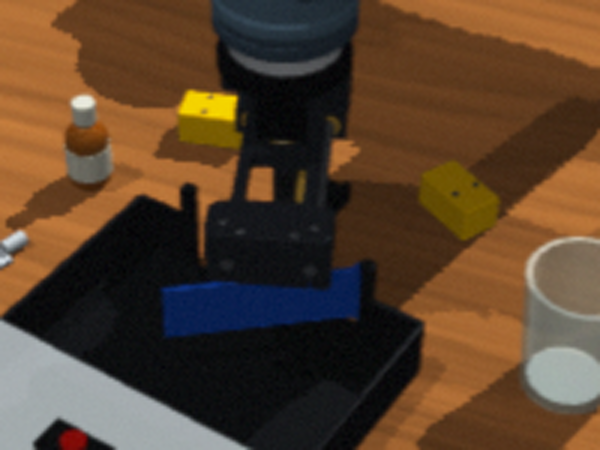

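The wrist view shows the flap well ahead, with its edge near (495,375). The cartridge is straight in the lane at (270,357) and the trailing finger has reached its tail. I'll keep pushing.

```bash
python3 -m crank '[{"rot":[0,0,0],"translation":[4,-0.5,0],"fingers":72.5},{"rot":[0,0,0],"translation":[8,-1,0],"fingers":72.5},{"rot":[0,0,0],"translation":[12,-2,0],"fingers":72.5},{"rot":[0,0,0],"translation":[16,-2.5,0],"fingers":72.5},{"rot":[0,0,0],"translation":[20,-3.5,0],"fingers":72.5},{"rot":[0,0,0],"translation":[24,-4.5,0],"fingers":72.5},{"rot":[0,0,0],"translation":[27,-5,0],"fingers":72.5},{"rot":[0,0,0],"translation":[30,-5.5,0],"fingers":72.5},{"rot":[0,0,0],"translation":[30,-5.5,0],"fingers":72.5}]'
python3 - <<'E'
from h import *
grab('wrist','w5');grab('scene','s5');grab('top','t5'); s=sensors.get_state(); print(s['clock'],s['ee_pos'],s['width'],s['contact_force'])
print(w2t(s['ee_pos'][:2]*1000))
b=cv2.resize(load('s5')['color'][150:300,230:430],None,fx=3,fy=3,interpolation=cv2.INTER_CUBIC)
cv2.imwrite('pics/s5c.png',b)
E
```

```text
clock: 4.95
ee_pos: [0.5822, 0.026, 0.0179]
tool_rot: [3.141, 0.001, 1.857]
contact_force: [-3.0, -2.1, -0.7]
width: 0.0726
5.1 [0.5820023  0.02605858 0.01791035] 0.07256150951042913 [-1.44306455 -2.30966257 -1.65326225]
[16.21188808 24.51181433]
```

View pics/w5.png

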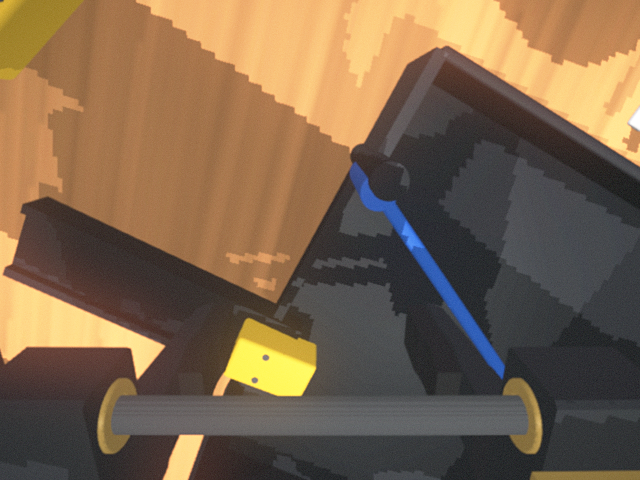

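View pics/s5c.png

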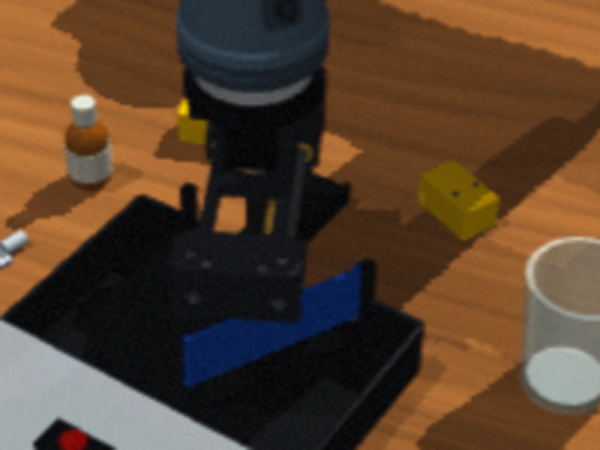

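The flap is open about 60°, with a wide gap to the cartridge at (270,357), which is still straight. I'll push the last 30 mm over the lip end.

```bash
python3 -m crank '[{"rot":[0,0,0],"translation":[3,-0.5,0],"fingers":72.5},{"rot":[0,0,0],"translation":[6,-1,0],"fingers":72.5},{"rot":[0,0,0],"translation":[9,-2,0],"fingers":72.5},{"rot":[0,0,0],"translation":[12,-2.5,0],"fingers":72.5},{"rot":[0,0,0],"translation":[15,-3,0],"fingers":72.5},{"rot":[0,0,0],"translation":[18,-3.5,0],"fingers":72.5},{"rot":[0,0,0],"translation":[21,-4,0],"fingers":72.5},{"rot":[0,0,0],"translation":[24,-5,0],"fingers":72.5},{"rot":[0,0,0],"translation":[27,-5.5,0],"fingers":72.5},{"rot":[0,0,0],"translation":[29.5,-6,0],"fingers":72.5},{"rot":[0,0,0],"translation":[29.5,-6,0],"fingers":72.5}]'
python3 - <<'E'
from h import *
grab('wrist','w6');grab('scene','s6');grab('top','t6'); s=sensors.get_state(); print(s['clock'],s['ee_pos'],s['width'],s['contact_force'])
print(w2t(s['ee_pos'][:2]*1000))
b=cv2.resize(load('s6')['color'][150:300,230:430],None,fx=3,fy=3,interpolation=cv2.INTER_CUBIC)
cv2.imwrite('pics/s6c.png',b)
E
```

```text
clock: 6.02
ee_pos: [0.6118, 0.0202, 0.0178]
tool_rot: [3.141, 0.0, 1.858]
contact_force: [-1.5, -2.0, -0.1]
width: 0.0728
6.1667 [0.6115813  0.02020346 0.01790536] 0.07252670811161782 [-0.52251184 -2.32460464 -1.42804552]
[46.36414596 24.71344064]
```

View pics/w6.png

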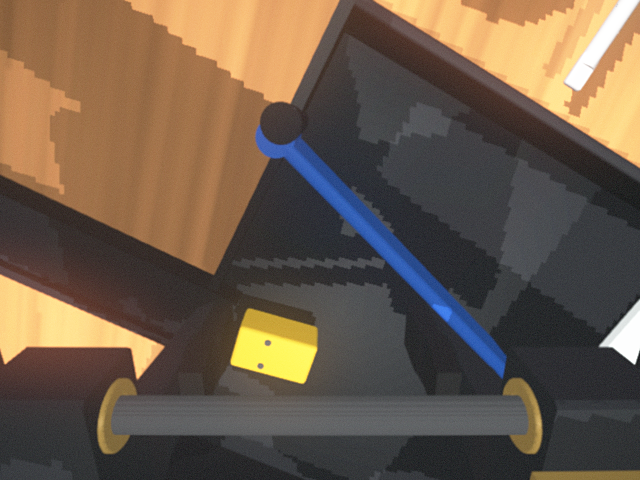

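View pics/s6c.png

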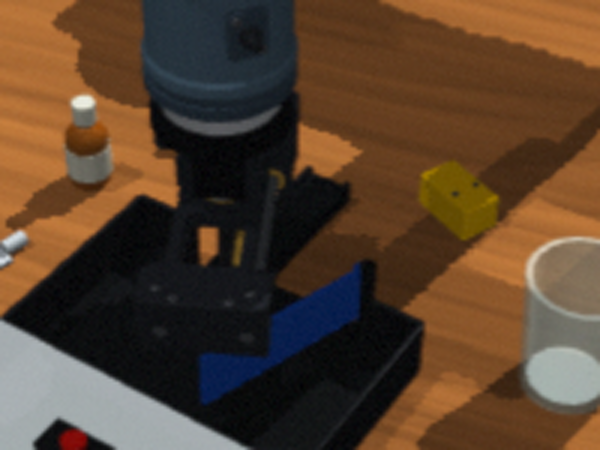

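Run:
```python
from h import *
im=load('w6'); hsv=cv2.cvtColor(im['color'],cv2.COLOR_BGR2HSV); m=cv2.inRange(hsv,(20,140,60),(35,255,255)); m[:290]=0;m[:,:220]=0;m[:,340:]=0
c=max(cv2.findContours(m,0,1)[0],key=cv2.contourArea); bx=cv2.boxPoints(cv2.minAreaRect(c))
for p in bx: print(p,w2t(onz(im,*p,.021)*1000), w2t(onz(im,*p,.029)*1000))
cv2.imwrite('pics/c6.png',cv2.resize(im['color'][290:400,160:360],None,fx=4,fy=4,interpolation=cv2.INTER_CUBIC))
```

```text
[228.28654 363.96844] [ 20.18091207 -10.0812969 ] [19.44362738 -4.04779563]
[244.41832 305.89392] [14.73682399 18.79410308] [14.30166252 23.2251452 ]
[322.91687 327.6991 ] [47.97369924 24.96447352] [45.69403571 29.05308691]
[306.7851  385.77362] [55.47910571 -4.17167253] [52.78292475  1.53387028]
```

View pics/c6.png

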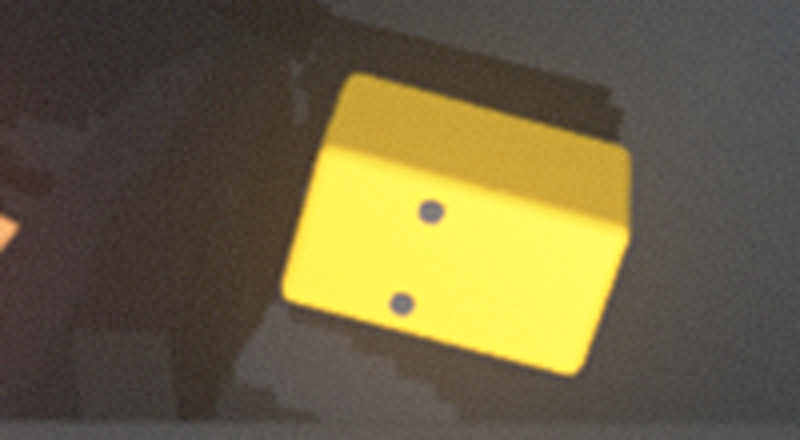

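Run:
```python
from h import *
im=load('w6'); g=lambda x,y:(160+(x+.5)/4-.5,290+(y+.5)/4-.5)
P={'tailL':(324,148),'tailR':(284,298),'noseL':(630,236),'noseR':(577,377)}
for z in (.021,.029):
    q={k:w2t(onz(im,*g(*p),z)*1000) for k,p in P.items()}; print(z,{k:v.round(1) for k,v in q.items()}, 'L',np.linalg.norm(q['tailL']-q['noseL']),np.linalg.norm(q['tailR']-q['noseR']),'W',np.linalg.norm(q['tailL']-q['tailR']),np.linalg.norm(q['noseL']-q['noseR']))
for k,p in {'btailL':(352,70),'bnoseL':(632,148)}.items(): print(k,[w2t(onz(im,*g(*p),z)*1000).round(1) for z in(.003,.011)])
```

```text
0.021 {'tailL': array([17.3,  9.2]), 'tailR': array([21.1, -9.7]), 'noseL': array([50.6, 14.9]), 'noseR': array([53.9, -3.9])} L 33.718190321634225 33.27683027403879 W 19.291374243220112 19.016937899745056
0.029 {'tailL': array([16.8, 14.2]), 'tailR': array([20.3, -3.7]), 'noseL': array([48.2, 19.5]), 'noseR': array([51.3,  1.8])} L 31.846977365802093 31.43011088181047 W 18.220786851803773 17.96158053213971
btailL [array([17.3,  8.9]), array([16.8, 13.4])]
bnoseL [array([50.6, 15.1]), array([48.5, 19.2])]
```

The cartridge is flat on the floor: its corners fit a 34×19 rectangle at z = 21, and its bottom edges fit z = 3. Its tail is at x ≥ 17, past the lip end at 12. I'll draw back along the same line so the flap follows the leading finger shut.

```bash
python3 -m crank '[{"rot":[0,0,0],"translation":[-6,1.2,0],"fingers":72.5},{"rot":[0,0,0],"translation":[-12,2.5,0],"fingers":72.5},{"rot":[0,0,0],"translation":[-20,4,0],"fingers":72.5},{"rot":[0,0,0],"translation":[-28,6,0],"fingers":72.5},{"rot":[0,0,0],"translation":[-36,7.5,0],"fingers":72.5},{"rot":[0,0,0],"translation":[-44,9,0],"fingers":72.5},{"rot":[0,0,0],"translation":[-52,10.5,0],"fingers":72.5},{"rot":[0,0,0],"translation":[-60,12,0],"fingers":72.5},{"rot":[0,0,0],"translation":[-68,14,0],"fingers":72.5},{"rot":[0,0,0],"translation":[-76,15.5,0],"fingers":72.5},{"rot":[0,0,0],"translation":[-82,17,0],"fingers":72.5},{"rot":[0,0,0],"translation":[-86,17.5,0],"fingers":72.5}]'; python3 -m crank '[{"rot":[0,0,0],"translation":[-5,1,0],"fingers":72.5},{"rot":[0,0,0],"translation":[-10,2,0],"fingers":72.5},{"rot":[0,0,0],"translation":[-15,3,0],"fingers":72.5},{"rot":[0,0,0],"translation":[-20,4,0],"fingers":72.5},{"rot":[0,0,0],"translation":[-24,5,0],"fingers":72.5},{"rot":[0,0,0],"translation":[-24,5,0],"fingers":72.5},{"rot":[0,0,0],"translation":[-24,5,0],"fingers":72.5}]'
python3 - <<'E'
from h import *
grab('wrist','w7'); s=sensors.get_state(); print(s['clock'],s['contact_force'],w2t(s['ee_pos'][:2]*1000))
E
```

```text
clock: 7.17
ee_pos: [0.5236, 0.0385, 0.0175]
tool_rot: [-3.14, -0.001, 1.858]
contact_force: [-2.2, -1.9, -0.6]
width: 0.0727
clock: 7.75
ee_pos: [0.5012, 0.043, 0.0179]
tool_rot: [3.141, 0.0, 1.858]
contact_force: [-0.6, 0.2, -0.5]
width: 0.0722
7.8 [-0.18710505 -0.03499062  0.03458733] [-66.10832196  24.87881978]
```

View pics/w7.png

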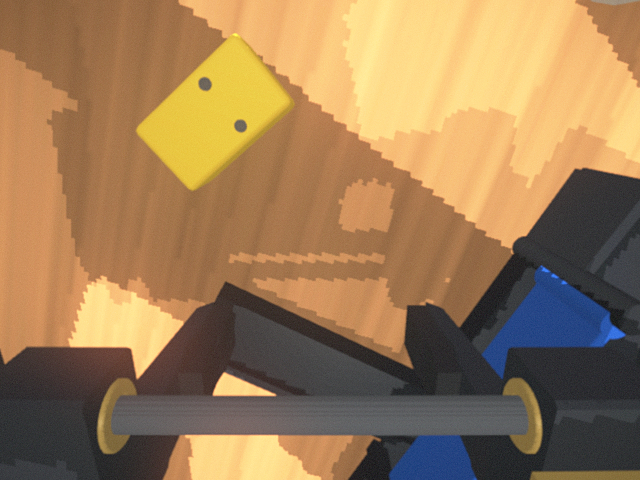

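The flap is shut and the fingers are clear of it (no force). I'll lift up and back so the cameras have a clear view.

```bash
python3 -m crank '[{"rot":[0,0,0],"translation":[-2,0,15],"fingers":72.5},{"rot":[0,0,0],"translation":[-2,0,45],"fingers":72.5},{"rot":[0,0,0],"translation":[-2,0,80],"fingers":72.5},{"rot":[0,0,0],"translation":[-2,0,120],"fingers":72.5},{"rot":[0,0,0],"translation":[-15,10,160],"fingers":72.5},{"rot":[0,0,0],"translation":[-40,20,190],"fingers":72.5},{"rot":[0,0,0],"translation":[-75,30,200],"fingers":72.5},{"rot":[0,0,0],"translation":[-110,40,200],"fingers":72.5},{"rot":[0,0,0],"translation":[-110,40,200],"fingers":72.5},{"rot":[0,0,0],"translation":[-110,40,200],"fingers":72.5},{"rot":[0,0,0],"translation":[-110,40,200],"fingers":72.5},{"rot":[0,0,0],"translation":[-110,40,200],"fingers":72.5}]'
python3 - <<'E'
from h import *
grab('wrist','w8');a=grab('top','t8');grab('scene','s8'); s=sensors.get_state(); print(s['clock'],s['contact_force'],s['qd'])
x=cv2.resize(a['color'][130:350,220:460],None,fx=2.5,fy=2.5,interpolation=cv2.INTER_CUBIC);cv2.imwrite('pics/t8c.png',x)
for t in('t','s'):
    d=cv2.absdiff(load('top0' if t=='t' else 'scene0')['color'],load(t+'8')['color']).max(2); 
b=cv2.resize(load('s8')['color'][150:400,170:450],None,fx=2.4,fy=2.4,interpolation=cv2.INTER_CUBIC);cv2.imwrite('pics/s8c.png',b)
hsv=cv2.cvtColor(a['color'],cv2.COLOR_BGR2HSV)
m=cv2.inRange(hsv,(20,140,60),(35,255,255)); n,l,st,ce=cv2.connectedComponentsWithStats(m)
for i in range(1,n):
    if st[i,4]>30: print('Y',st[i],ce[i],w2t(onz(a,*ce[i],.021)*1000))
b=cv2.inRange(hsv,(105,150,40),(130,255,255)); n,l,st,ce=cv2.connectedComponentsWithStats(b)
for i in range(1,n):
    if st[i,4]>30: print('B',st[i],ce[i])
E
```

```text
clock: 8.8
ee_pos: [0.3921, 0.0826, 0.2179]
tool_rot: [3.141, 0.0, 1.857]
contact_force: [0.9, -0.9, -0.9]
width: 0.0722
8.95 [-0.80287998  0.7599504  -0.73662993] [ 0.00311455 -0.00436844  0.00749535  0.00041406  0.00277721  0.00110335]
Y [351 240  11  18 182] [356.43406593 248.65384615] [34.29577896  6.02079547]
Y [380 325  27  19 395] [393.21518987 333.82025316] [-118.40427458  -97.84159872]
B [303  80  11   5  39] [308.20512821  82.33333333]
B [311 255  59  14 170] [338.71176471 262.08235294]
```

View pics/t8c.png

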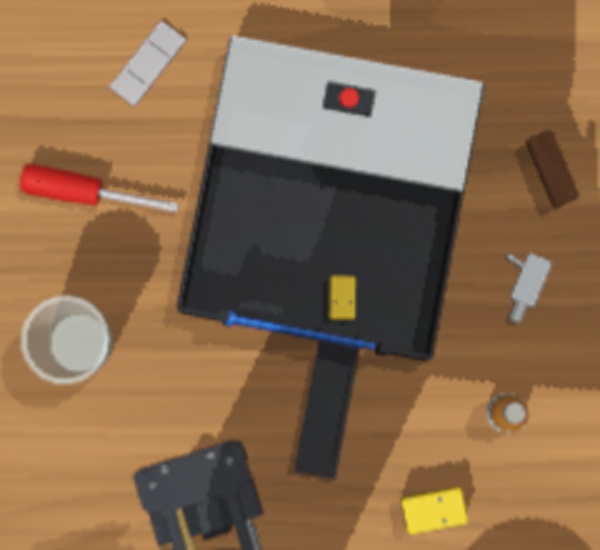

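View pics/s8c.png

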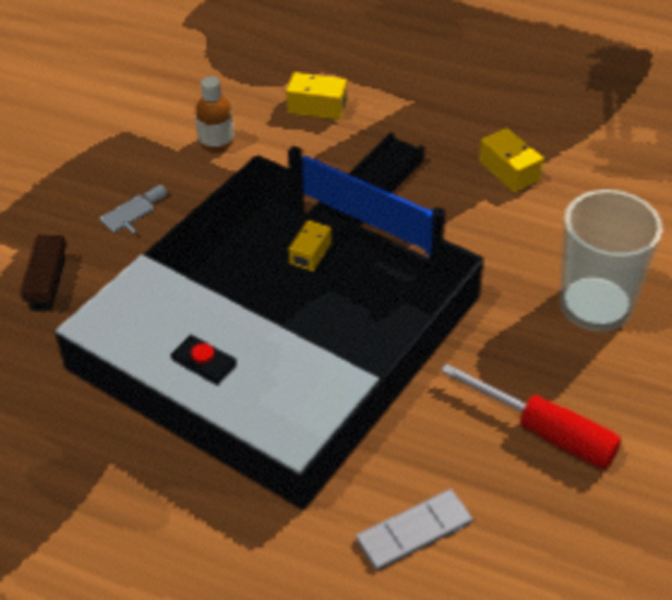

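The cartridge lies flat inside the tray at (356,249) in the top view. The flap blob is back in its original box (311,255,59×14), and nothing else has moved. Handing in.

```bash
python3 -c "
from rig import order; print(order.sign_off())"
```

```text
the job is handed in; nothing more can be done
None
```

The yellow cartridge is in the tray, flat on the floor, and the flap has closed behind it. I set the jaw askew so the leading finger swung the flap open about 70°. The trailing finger then pushed the cartridge along the lane and off the lip's inner end, and I drew back along the same line. The job was handed in at about 9 s on the robot's clock.

**Last checks:**
- **Cartridge:** its four top corners fitted a 34 × 19 mm rectangle at floor height, so it was lying flat. Its tail was at tray x of 17 mm or more, past the lip end at 12, and the later top view agreed. It lies turned about 10° to the tray axis.
- **Flap:** in the top view it is back in its starting position. The gap between flap and cartridge looked wide in every picture, and the planned path kept them apart.
- **Forces:** the readings I took stayed under about 7 N, and were near zero once the fingers were clear.
- **Other items:** the tumbler, headshell, gauge, dropper, driver and brush look undisturbed. I checked this by eye in the final pictures, not by measuring each one. The second desk cartridge was hidden by the gripper in the last top view, but the scene view shows it in place.

**Disagreements:**
- The tray pose and the camera views differed by up to about 3 mm.
- The first lowering stopped at 15.4 mm instead of the planned 17, just above the 15 mm kerbs. I raised the fingers 2 mm before pushing the cartridge, and no contact force showed.

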